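Release the latched mode key on the test-bench console

ROBOT

A 6-joint arm with a two-finger parallel gripper is mounted at the origin on the work surface. World frame = base frame: x ahead of the robot, y to its left, z up, the work surface at z = 0. Lengths are in m, angles in degrees, forces in N, time in s.
With the tool pointing down it reaches from about 0.375 to 0.9 m from the base axis. Payload 3.1 kg.
Tool frame: the origin (TCP) lies at the very end of the fingers, on their centre line; the grasp point (between the pads) lies 19 mm behind it; z points along the fingers, y is the line along which they close (so a half turn about z gives the same grasp; the last joint's range is limited). The gripper opens to 87 mm and grips with 3 to 60 N. Pads are 19 mm wide; open, the fingers measure 117 mm over their backs; the gripper's body (75 mm by 190 mm) begins 51 mm behind the grasp point.
Start: joints at [-86.545, 30.224, 82.088, -0, 67.689, -10.227], TCP at [0.148, -0.607, 0.184] pointing down, gripper open.
Joint ranges: [-176.69, 176.69], [-43.24, 126.21], [12.49, 139.97], [-82, 262], [0, 151.66], [-163.58, 163.58]. Speed limits (degrees/s): [159.86, 159.86, 180, 180, 180, 180].

INTERFACE

Orientations are given as a 3x3 rotation matrix whose columns are the frame's x, y, z axes.
In Python, from rig import * gives the robot as it stands.
- The arm moves only by the tool jog_arm, never from a script. Its arguments are lists of equal length, an entry for each row: "delta_pos": the shift along the world's x, y, z in cm, a list of three; "turn": the turn about the world's z in degrees; "grip": the closure, from 0 (fully open) to 1 (shut). In form: {"delta_pos": [[x, y, z], ...], "turn": [turn, ...], "grip": [grip, ...]}. A call has 1 to 12 rows; each row is the pose to reach, as a shift and turn from the pose commanded when the call began; what a row does not reach only later rows make up. A row lasts 1/8 s, in which the tool goes at most 62.5 mm and 10.7 degrees, less where a joint would pass 70% of its speed; a pose out of reach is approached as far as the arm can. A call with a gripper value outside its range is refused whole. The fingers move at their own pace and stop on an object; the grip force is fixed at half the most. Time passes only in rows, so rows that repeat a pose let the fingers close. It gives the time, the measured TCP pose, the force, the opening and the grip force at its end, in the units of the state.
- read_state(): the state, without advancing time (a new reading comes with each control period).
- capture(name): name is "side" or "top"; returns a dict with "color" (400x640x3 uint8, blue, green, red), "fovy" (degrees; the focal length in pixels is half the picture's height over the tangent of half this angle, whatever the lens; pixels are square), "cx", "cy" (the principal point, pixels), "camera_from_world" (4x4, takes a point from world to camera coordinates). Camera axes: x right, y up, looking along -z (the intrinsics and any distortion apply to the point x, -y, -z); pixel columns grow to the right and rows downward; lengths in m; the calibration is good to about 2 mm. A picture is of the moment at which its call begins. There is no depth.
- hand_in(): hands the job in; it is judged then, once.
The state is a dict: "time_s": time; "joint_positions": joint angles; "qvel": joint speeds; "tau": joint torques, N m; "position": TCP position; "tcp_rot": TCP orientation; "force": force on the tool from outside, world axes, zero at the start; "moment": the same for the moment, N m; "opening": opening from 0.0 (shut) to 1.0 (fully open); "grasp_force": force on a finger pad.
Only numpy, scipy, OpenCV 4.12 (cv2) and the standard library are available. Lean on these libraries where they do the work, as an engineer would, in place of code of your own. Each camera call takes 0.05 s, during which the arm holds its last target. There are 200 camera calls.

TASK

One of the four black keys on the grey console is latched down. With the fingertips tap all four keys lightly, one after the other, starting with the key next to the round dial and going away from it, to feel which one is latched; only then press that key down until its latch lets go and let it come fully up again. Give the other keys no more than a light tap, and do not shift or pick up the loose things around.

Things in the scene. Friction and masses are not known exactly. Their poses are not given: they have to be found in the camera images.
- key_row: grey console, aluminium deck, 170 (x) x 330 (y) x 50 (z) mm, fixed. Origin: centre of its underside, on the bench; z up. A row of keys along its y, at x +30 mm; a fixed round black dial (54 mm across at its foot, 22 mm high) at x +30, y +120 mm, at the +y end of the row. Keys 1 to 4 at y +50, -5, -60, -115 mm (key 1 next to the dial)
- key_1: first key, next to the dial: black cap 34 (console x) x 26 (console y) mm; origin: centre of its top face, axes as the console's. An up key stands 18 mm above the deck (68 mm above the bench) and goes straight down, at most 8.5 mm, against a spring: 2.5 N starts it, 4.5 N takes it 4 mm down, 5.5 N 6 mm, 6.8 N to the stop
- key_2: second key from the dial: black cap 34 (console x) x 26 (console y) mm; origin: centre of its top face, axes as the console's. All four look alike and any of them may be the latched one. The latched key rests 4 mm lower than an up key and does not give below about 4.5 N
- key_3: third key from the dial: black cap 34 (console x) x 26 (console y) mm; origin: centre of its top face, axes as the console's. When the latched key is pushed to about 6.5 mm below the up height (about 6 N), its latch lets go, and it then follows the finger up to full height
- key_4: fourth key, farthest from the dial: black cap 34 (console x) x 26 (console y) mm; origin: centre of its top face, axes as the console's.
- latch (a joint): depth in m of the latch inside the console under the latched key, whichever key that is: about 0.004 while latched, it follows that key down as it is pressed, 0 when it has been released and is up. It does not tell which key
- socket_small_mid (a point): bystander: small steel socket, 24 mm across, 32 mm high, standing on the console's deck; point at its centre
- socket_large_mid (a point): bystander: large steel socket, 32 mm across, 36 mm high, standing on the console's deck; point at its centre
- spanner_grip (a point): bystander: steel spanner about 190 mm long lying flat on the bench beyond the console; point at its grip
- file_mid (a point): bystander: flat file with a black handle, 200 mm long, 18 mm wide, lying on the bench between robot and console; point at its middle
- tape_mid (a point): bystander: roll of black tape, 100 mm across, 24 mm high, lying flat; point at its centre
- interface_mid (a point): bystander: finned blue metal box, 110 x 80 x 40 mm; point at its centre
- spray_mid (a point): bystander: aerosol can, 54 mm across, 150 mm high, standing; point half-way up

How it is judged (in metres and radians):
On the way, in this order (a step that is already met when the one before it is completed fails the run):
1. key 1 (counted from the dial) is touched by the fingers (contact force between the fingers and key_1 above 0.3 N and value of joint latch above 0.003 m).
2. key 2 (counted from the dial) is touched by the fingers, the latched key being still latched (contact force between the fingers and key_2 above 0.3 N and value of joint latch above 0.003 m).
3. key 3 (counted from the dial) is touched by the fingers, the latched key being still latched (contact force between the fingers and key_3 above 0.3 N and value of joint latch above 0.003 m).
4. key 4 (counted from the dial) is touched by the fingers, the latched key being still latched (contact force between the fingers and key_4 above 0.3 N and value of joint latch above 0.003 m).
5. the latched key is pressed down past its latch (value of joint latch above 0.0058 m).
6. the latched key has come up (value of joint latch below 0.001 m), for 0.2 s.
At the end, for the whole second after the job is handed in: the latched key is released and up and the other three are up too (all within 1.5 mm of full height), and every loose thing is within 20 mm of where it started (value of joint latch below 0.001 m and z of each of key_1, key_2, key_3, key_4 in the frame of key_row above 0.0665 m and distance of each of socket_small_mid, socket_large_mid, spanner_grip, file_mid, tape_mid, interface_mid, spray_mid from where it was at the start of the episode below 0.02 m); the robot touches nothing.
It fails at once if a key that is not latched is pushed more than 6 mm down ((z of key_1 in the frame of key_row below 0.062 m and value of joint latch below 0.0048 m) or (z of key_2 in the frame of key_row below 0.062 m and value of joint latch below 0.0048 m) or (z of key_3 in the frame of key_row below 0.062 m and value of joint latch below 0.0048 m) or (z of key_4 in the frame of key_row below 0.062 m and value of joint latch below 0.0048 m)).
It fails at once if a loose thing is shifted, lifted or knocked by more than 20 mm (distance of any of socket_small_mid, socket_large_mid, spanner_grip, file_mid, tape_mid, interface_mid, spray_mid from where it was at the start of the episode above 0.02 m).
It also fails if it takes over 54 s, if anything falls off the work surface, if the arm or the gripper's body presses on something with over 40 N, if the wrist force passes 120 N, or if a joint passes its speed limit or range.

## Working session

There is one attempt and no reset: what is moved stays moved. The work goes in short steps, Python scripts to look and compute and a tool call to move; the robot and the scene stay as the last step left them, time stands still between calls to the robot, and variables do not carry over. Pictures are saved under pics/ and viewed, at most 10 in all, crops included, and the job is handed in when it is done.

Besides the shell and the picture viewer there is one more tool, called in YAML: its name, and indented under it one key for each argument. jog_arm: Moves the arm, as the interface text tells. Its arguments: {"type":"object","properties":{"delta_pos":{"type":"array"},"turn":{"type":"array"},"grip":{"type":"array"}},"required":["delta_pos","turn","grip"]}

```bash
mkdir -p pics; python3 - <<'E'
from rig import *
import cv2
s=read_state(); print(s)
for n in("top","side"):
    c=capture(n); cv2.imwrite(f"pics/{n}0.png",c["color"]); print(n,{k:v for k,v in c.items() if k!="color"})
E
```

```text
{'time_s': 0.0, 'joint_positions': array([-8.65448454e+01,  3.02770231e+01,  8.21581302e+01, -2.25359776e-03,
        6.76871785e+01, -1.02258952e+01]), 'qvel': array([ 0.00179765,  0.04434836, -0.02421679, -0.05085061,  0.01244558,
       -0.06250659]), 'tau': array([-4.54209166e-04, -4.40043283e+01, -1.76591134e+01,  6.33994024e-02,
        5.83125022e-02, -1.79783856e-04]), 'position': array([ 0.14780391, -0.60642765,  0.18338286]), 'tcp_rot': array([[ 9.71623887e-01,  2.36531172e-01, -1.64997733e-04],
       [ 2.36530981e-01, -9.71621615e-01,  2.12901852e-03],
       [ 3.43263884e-04, -2.10763233e-03, -9.99997720e-01]]), 'force': array([ 0.48087853,  0.45618412, -0.13087182]), 'moment': array([-0.00035782, -0.00882114, -0.0020098 ]), 'grasp_force': 0.0, 'opening': 1.000585013759265}
top {'fovy': 49.444780860723384, 'cx': 319.82325011778806, 'cy': 203.01219157589694, 'camera_from_world': array([[-0.00497269, -0.99998683,  0.00127227,  0.01381901],
       [ 0.99316391, -0.00479038,  0.11662973, -0.54068979],
       [-0.1166221 ,  0.00184354,  0.99317465, -1.14490134],
       [ 0.        ,  0.        ,  0.        ,  1.        ]])}
side {'fovy': 48.520822276573654, 'cx': 321.5923600493586, 'cy': 196.85336683370025, 'camera_from_world': array([[ 0.93951867, -0.34220917,  0.01405502, -0.52837505],
       [ 0.21612345,  0.62419218,  0.75078277, -0.16012689],
       [-0.26569779, -0.70233682,  0.66039964, -1.05513706],
       [ 0.        ,  0.        ,  0.        ,  1.        ]])}
```

View pics/top0.png

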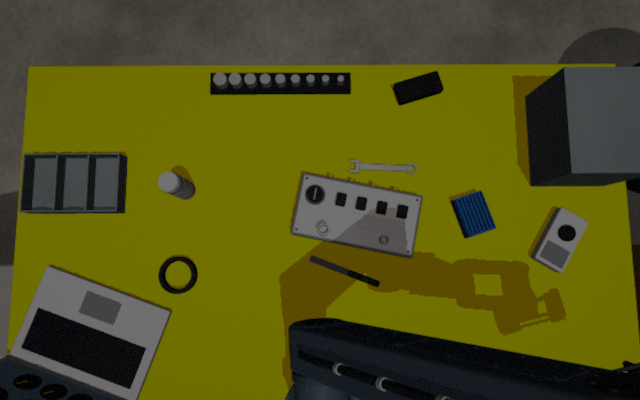

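View pics/side0.png

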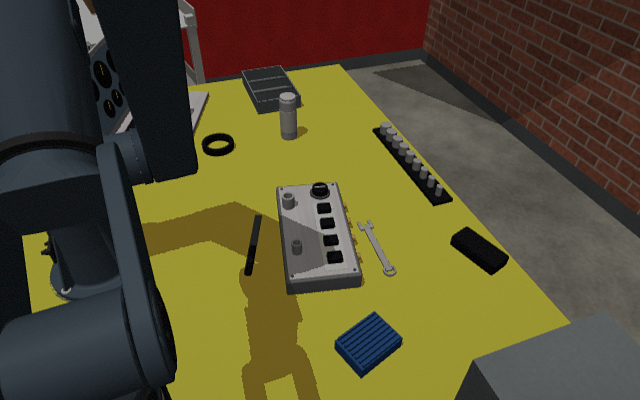

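The top view shows the console with the dial at (315,194), keys 1 to 4 at about (341,199), (361,203), (382,208) and (402,212), and sockets at (322,228) and (383,240). In the side view the dial is at (320,190), with keys at (324,208), (327,223), (331,240) and (335,257).

```bash
cat > h.py <<'E'
import numpy as np, cv2
def cam(c):
    T=c["camera_from_world"]; f=200/np.tan(np.radians(c["fovy"]/2)); return T[:3,:3],T[:3,3],f,c["cx"],c["cy"]
def ray(c,p):
    R,t,f,cx,cy=cam(c); d=R.T@np.array([(p[0]-cx)/f,-(p[1]-cy)/f,-1]); return -R.T@t,d/np.linalg.norm(d)
def plane(c,p,z):
    o,d=ray(c,p); return o+d*(z-o[2])/d[2]
def tri(rs):
    A=sum(np.eye(3)-np.outer(d,d) for o,d in rs); b=sum((np.eye(3)-np.outer(d,d))@o for o,d in rs); return np.linalg.solve(A,b)
E
python3 - <<'E'
from rig import *
from h import *
s={}
C={n:capture(n) for n in("top","side")}
g={"top":[(315,194),(341,199),(361,203),(382,208),(402,212)],"side":[(320,190),(324,208),(327,223),(331,240),(335,257)]}
P={}
for n in C:
    im=C[n]["color"]; m=(im.max(2)<45).astype(np.uint8)
    k,l,st,ce=cv2.connectedComponentsWithStats(m,connectivity=4)
    P[n]=[]
    for q in g[n]:
        i=min((i for i in range(1,k) if 40<st[i,4]<600),key=lambda i:np.hypot(*(ce[i]-q)))
        P[n].append(ce[i]); print(n,q,ce[i].round(1),st[i])
for a,b in zip(P["top"],P["side"]):
    print(tri([ray(C["top"],a),ray(C["side"],b)]).round(4),plane(C["top"],a,.062).round(4),plane(C["side"],b,.062).round(4))
x=C["top"]["color"][160:270,275:435]; y=C["side"]["color"][170:300,260:380]
cv2.imwrite("pics/crop.png",np.hstack([cv2.resize(x,(480,330),interpolation=2),cv2.resize(y,(305,330),interpolation=2)]))
E
```

```text
top (315, 194) [314.5 193.5] [306 185  18  18 212]
top (341, 199) [340.5 199. ] [336 193  10  13 111]
top (361, 203) [360.9 203.1] [356 197  11  13 117]
top (382, 208) [381.1 207.4] [376 201  11  14 118]
top (402, 212) [401.9 211.2] [397 205  11  14 121]
side (320, 190) [319.7 189.9] [312 183  17  14 165]
side (324, 208) [323.5 207.8] [317 203  14  11 129]
side (327, 223) [326.8 223. ] [320 218  15  11 143]
side (331, 240) [330.4 240.1] [323 235  16  11 148]
side (335, 257) [334.3 256.8] [327 251  16  13 176]
[0.5644 0.0251 0.0546] [0.5625 0.0252 0.062 ] [0.5623 0.0169 0.062 ]
[ 0.5496 -0.0442  0.0543] [ 0.5476 -0.0435  0.062 ] [ 0.5476 -0.0521  0.062 ]
[ 0.5385 -0.0983  0.054 ] [ 0.5365 -0.0973  0.062 ] [ 0.5365 -0.1059  0.062 ]
[ 0.5272 -0.1522  0.0511] [ 0.5249 -0.1503  0.062 ] [ 0.5244 -0.1618  0.062 ]
[ 0.5161 -0.2065  0.0543] [ 0.5143 -0.2047  0.062 ] [ 0.5145 -0.2128  0.062 ]
```

View pics/crop.png

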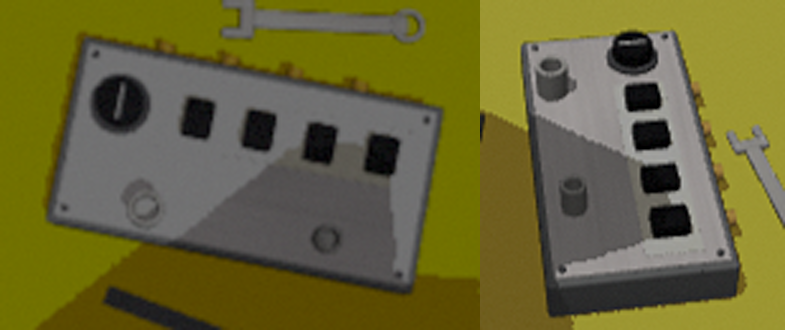

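jog_arm:
  delta_pos:
    - [1.5,2,0]
    - [5,7,0]
    - [9,13,0]
    - [13.5,19,0]
    - [18,25.5,0]
    - [22.5,32,0]
    - [27,38,0]
    - [31,44,0]
    - [35,49.5,0]
    - [38,53.5,0]
    - [39.5,55.7,0]
    - [39.9,56.3,0]
  turn: [0,-2,-4,-7,-10,-13,-16,-19,-22,-24,-25,-25]
  grip: [1,1,1,1,1,1,1,1,1,1,1,1]

```text
time_s: 1.7
position: [0.5481, -0.0417, 0.1843]
tcp_rot: [[0.981, -0.194, 0.0], [-0.194, -0.981, 0.0], [0.0, -0.0, -1.0]]
force: [0.2, -1.1, 0.6]
opening: 0.011
grasp_force: 0.0
```

jog_arm:
  delta_pos:
    - [0,0,-2]
    - [0,0,-5]
    - [0,0,-8]
    - [0,0,-9]
    - [0,0,-9]
    - [0,0,-9]
  turn: [0,0,0,0,0,0]
  grip: [1,1,1,1,1,1]

```text
time_s: 2.45
position: [0.5479, -0.0446, 0.0954]
tcp_rot: [[0.981, -0.196, 0.002], [-0.196, -0.981, -0.001], [0.002, 0.0, -1.0]]
force: [-0.4, 0.4, -0.4]
opening: 0.004
grasp_force: 0.0
```

```bash
python3 - <<'E'
from rig import *
from h import *
s=read_state(); print(s["time_s"],s["position"],s["force"],s["opening"])
C={n:capture(n) for n in("top","side")}
for n in C:
    R,t,f,cx,cy=cam(C[n]); p=R@s["position"]+t; print(n,cx-f*p[0]/p[2],cy+f*p[1]/p[2])
x=C["top"]["color"][160:270,275:435]; y=C["side"]["color"][170:300,260:380]
cv2.imwrite("pics/crop2.png",np.hstack([cv2.resize(x,(480,330),interpolation=2),cv2.resize(y,(305,330),interpolation=2)]))
E
```

```text
2.45 [ 0.54786989 -0.04457473  0.09543462] [-0.39802886  0.37422527 -0.39557414] 0.00399167629205122
top 341.5757752201447 197.24993149980102
side 322.7772790414419 196.00779848942986
```

View pics/crop2.png

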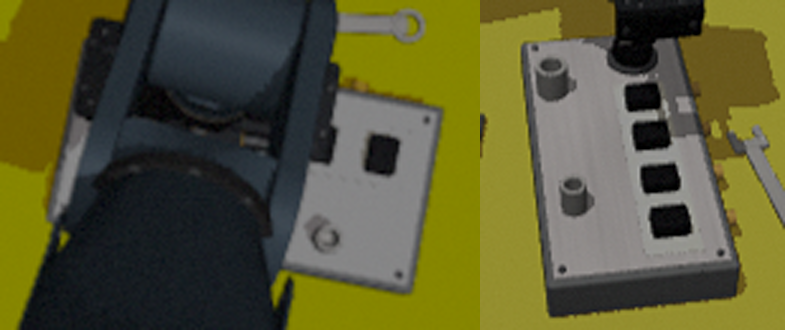

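The fingertip is over key 1. In the side view it sits at about (632,65) in the crop, close to the predicted position. I'll go down in small steps.

jog_arm:
  delta_pos:
    - [0,0,-1]
    - [0,0,-2]
    - [0,0,-2.4]
    - [0,0,-2.55]
    - [0,0,-2.55]
  turn: [0,0,0,0,0]
  grip: [1,1,1,1,1]

```text
time_s: 3.18
position: [0.5469, -0.0442, 0.0687]
tcp_rot: [[0.981, -0.196, -0.0], [-0.196, -0.981, 0.0], [-0.0, -0.0, -1.0]]
force: [0.2, 0.4, 0.2]
opening: 0.007
grasp_force: 0.0
```

jog_arm:
  delta_pos:
    - [0,0,-0.1]
    - [0,0,-0.1]
    - [0,0,-0.1]
  turn: [0,0,0]
  grip: [1,1,1]

```text
time_s: 3.55
position: [0.5469, -0.0443, 0.068]
tcp_rot: [[0.981, -0.196, 0.0], [-0.196, -0.981, -0.0], [0.0, 0.0, -1.0]]
force: [0.2, -0.2, 0.3]
opening: 0.006
grasp_force: 0.0
```

jog_arm:
  delta_pos:
    - [0,0,-0.1]
    - [0,0,-0.1]
    - [0,0,-0.1]
  turn: [0,0,0]
  grip: [1,1,1]

```text
time_s: 3.92
position: [0.5469, -0.0442, 0.0668]
tcp_rot: [[0.981, -0.196, -0.0], [-0.196, -0.981, 0.0], [-0.0, -0.0, -1.0]]
force: [0.5, -0.0, 0.6]
opening: 0.004
grasp_force: 0.0
```

jog_arm:
  delta_pos:
    - [0,0,-0.1]
    - [0,0,-0.1]
    - [0,0,-0.1]
  turn: [0,0,0]
  grip: [1,1,1]

```text
time_s: 4.3
position: [0.5469, -0.0442, 0.0658]
tcp_rot: [[0.981, -0.196, -0.0], [-0.196, -0.981, 0.0], [-0.0, -0.0, -1.0]]
force: [0.8, 0.5, -0.3]
opening: 0.003
grasp_force: 0.0
```

jog_arm:
  delta_pos:
    - [0,0,-0.1]
    - [0,0,-0.1]
    - [0,0,-0.1]
  turn: [0,0,0]
  grip: [1,1,1]

```text
time_s: 4.68
position: [0.5468, -0.0442, 0.0648]
tcp_rot: [[0.981, -0.196, -0.0], [-0.196, -0.981, 0.0], [-0.0, -0.0, -1.0]]
force: [-0.0, -0.9, 0.9]
opening: 0.004
grasp_force: 0.0
```

jog_arm:
  delta_pos:
    - [0,0,-0.1]
    - [0,0,-0.1]
    - [0,0,-0.1]
  turn: [0,0,0]
  grip: [1,1,1]

```text
time_s: 5.05
position: [0.5468, -0.0442, 0.0638]
tcp_rot: [[0.981, -0.196, -0.0], [-0.196, -0.981, 0.0], [-0.0, -0.0, -1.0]]
force: [0.1, 0.3, -0.6]
opening: 0.004
grasp_force: 0.0
```

```bash
python3 - <<'E'
from rig import *
from h import *
s=read_state(); print(s["position"],s["force"])
C={"side":capture("side")}
y=C["side"]["color"][170:290,260:390]
cv2.imwrite("pics/crop3.png",cv2.resize(y,(650,600),interpolation=2))
E
```

```text
[ 0.54683831 -0.04423331  0.06381741] [ 0.06259932  0.29524338 -0.63814553]
```

View pics/crop3.png

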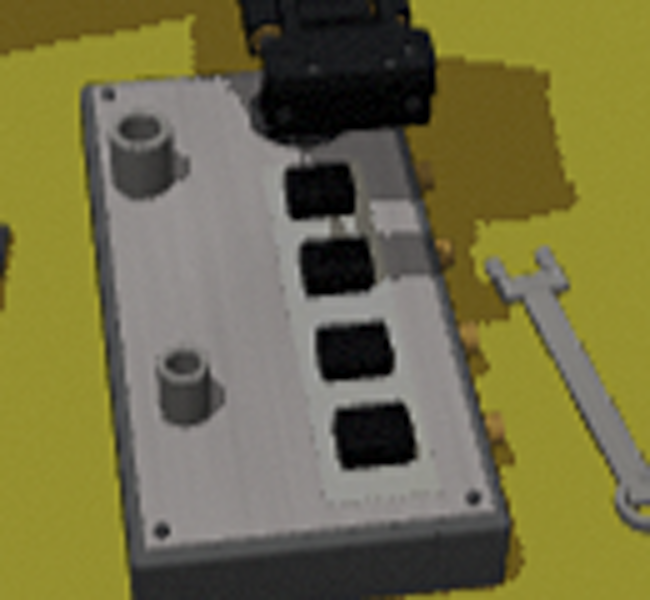

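The crop shows all four keys, but no finger can be made out above key 1 at (320,190). I'll project the tool and compare with the starting image.

```bash
python3 - <<'E'
from rig import *
from h import *
s=read_state(); c=capture("side"); R,t,f,cx,cy=cam(c)
def pr(w):
    p=R@w+t; return (cx-f*p[0]/p[2],cy+f*p[1]/p[2])
P=s["position"];M=s["tcp_rot"]
for o in([0,0,0],[0,.015,0],[0,.015,-.06],[0,.095,-.07]): print(o,np.round(pr(P+M@np.array(o)),1))
a=cv2.imread("pics/side0.png")[150:250,280:380]; b=c["color"][150:250,280:380]
g=lambda x:cv2.convertScaleAbs(cv2.resize(x,(400,400),interpolation=2),alpha=2.2)
cv2.imwrite("pics/cmp.png",np.hstack([g(a),g(b)]))
E
```

```text
[0, 0, 0] [322.2 205.4]
[0, 0.015, 0] [323.1 209.4]
[0, 0.015, -0.06] [323.5 191.2]
[0, 0.095, -0.07] [329.  210.6]
```

View pics/cmp.png

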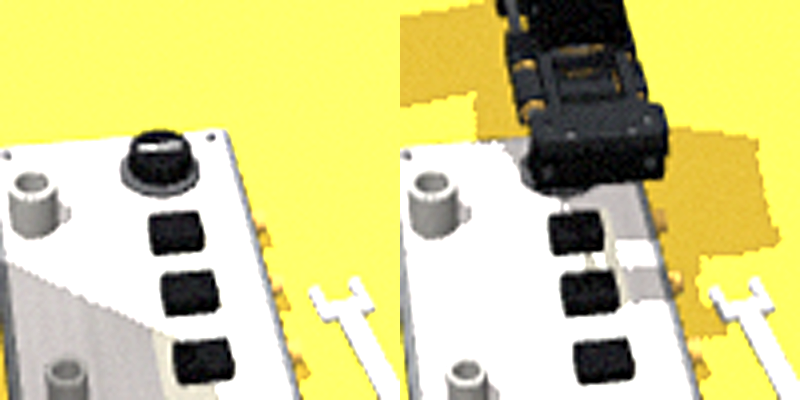

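The gain saturates light parts, and the dial's foot looks partly covered by something light, possibly a pale finger. I'll recheck at lower gain.

```bash
python3 - <<'E'
from rig import *
from h import *
c=capture("side")
a=cv2.imread("pics/side0.png")[175:225,300:350]; b=c["color"][175:225,300:350]
print(b[:,22].mean(1).round().astype(int)); print(a[:,22].mean(1).round().astype(int))
g=lambda x:cv2.resize(x,(400,400),interpolation=0)
L=lambda x:cv2.createCLAHE(3,(2,2)).apply(cv2.cvtColor(x,6))
cv2.imwrite("pics/cmp2.png",np.hstack([g(L(a)),g(L(b))]))
E
```

```text
[  7  24  24  25  27  26  28  28  56  46  18   2  13   5   7   1   7   7
   4   3   2   4  25  24  58  82  92  85  45   4   9  10  13  13  14   6
   4   0  57 134 151 153 110  44   8  17  16  12  15  16]
[118 119 119 120 120 121 122  74   6  10  73  92  56  10  11  15  13   3
   5   7   6  48  60  34  95 140 154 113  48   7  14  19  18  20  13   5
   5   2  61 142 160 160 117  46  12  14  12  14  10  15]
```

View pics/cmp2.png

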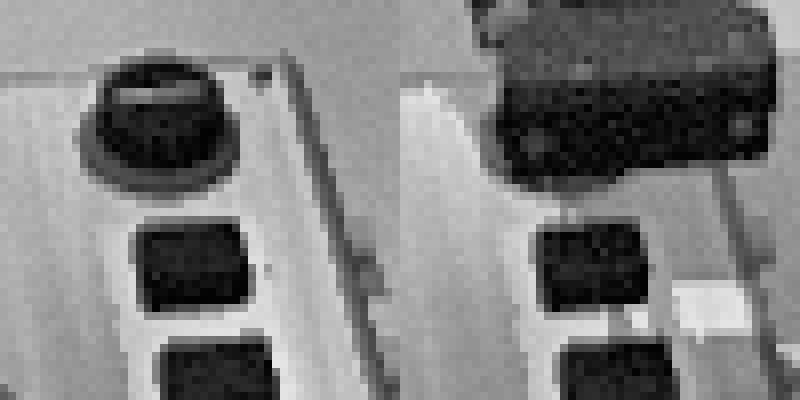

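No finger shows below the gripper block, and there is no contact force, so the tip is not where I assumed. I'll raise the tool and turn it 90° so the side camera can see the fingers.

jog_arm:
  delta_pos:
    - [0,0,1]
    - [0,0,3]
    - [0,0,4]
    - [0,0,4]
    - [0,0,4]
    - [0,0,4]
    - [0,0,4]
    - [0,0,4]
    - [0,0,4]
    - [0,0,4]
    - [0,0,4]
    - [0,0,4]
  turn: [0,9,18,27,36,45,54,63,72,81,90,90]
  grip: [1,1,1,1,1,1,1,1,1,1,1,1]

```text
time_s: 6.7
position: [0.5471, -0.0443, 0.1045]
tcp_rot: [[0.198, 0.98, 0.001], [0.98, -0.198, -0.0], [-0.0, 0.001, -1.0]]
force: [-0.4, -0.3, -0.0]
opening: 0.005
grasp_force: 0.0
```

```bash
python3 - <<'E'
from rig import *
from h import *
s=read_state(); c=capture("side"); R,t,f,cx,cy=cam(c); print(s["position"],s["joint_positions"].round(1))
def pr(w):
    p=R@w+t; return (cx-f*p[0]/p[2],cy+f*p[1]/p[2])
for o in([0,0,0],[0,.015,0],[0,0,-.07],[0,.095,-.07],[0,-.095,-.07]): print(o,np.round(pr(s["position"]+s["tcp_rot"]@np.array(o)),1))
cv2.imwrite("pics/s5.png",cv2.convertScaleAbs(cv2.resize(c["color"][100:230,250:390],(700,600),interpolation=2)[:600],alpha=1.5))
E
```

```text
[ 0.54712794 -0.0442878   0.10450454] [-16.3  30.7  97.5   0.   51.8  -4.9]
[0, 0, 0] [322.5 193.2]
[0, 0.015, 0] [328.5 192.7]
[0, 0, -0.07] [322.9 171. ]
[0, 0.095, -0.07] [362.  167.7]
[0, -0.095, -0.07] [283.  174.3]
```

View pics/s5.png

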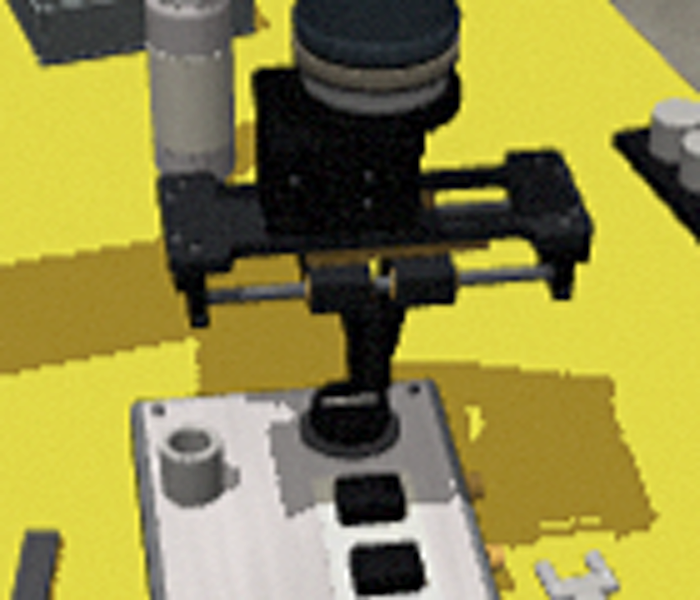

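Now the fingers show at crop (370, 300–390), which puts the tip near pixel (324,186). The prediction was (322,193), so the real tip sits noticeably higher than the reading says. I'll go back down and measure it by differencing.

jog_arm:
  delta_pos:
    - [0,0,-1]
    - [0,0,-2.5]
    - [0,0,-3.7]
    - [0,0,-4]
    - [0,0,-4]
    - [0,0,-4]
  turn: [0,0,0,0,0,0]
  grip: [1,1,1,1,1,1]

```text
time_s: 7.5
position: [0.5472, -0.0443, 0.0641]
tcp_rot: [[0.196, 0.981, 0.001], [0.981, -0.196, -0.0], [-0.0, 0.001, -1.0]]
force: [0.1, 0.0, 1.2]
opening: 0.004
grasp_force: 0.0
```

```bash
python3 - <<'E'
from rig import *
from h import *
s=read_state(); c=capture("side"); R,t,f,cx,cy=cam(c); print(s["position"],s["force"])
p=R@s["position"]+t; print(cx-f*p[0]/p[2],cy+f*p[1]/p[2])
a=cv2.imread("pics/side0.png"); b=c["color"]
cv2.imwrite("pics/s6.png",cv2.convertScaleAbs(np.hstack([cv2.resize(x[165:225,295:355],(400,400),interpolation=0) for x in(a,b)]),alpha=1.6))
E
```

```text
[ 0.54724204 -0.0443281   0.06411412] [0.06163083 0.02783769 1.15353383]
322.31671118210437 205.2748470395845
```

View pics/s6.png

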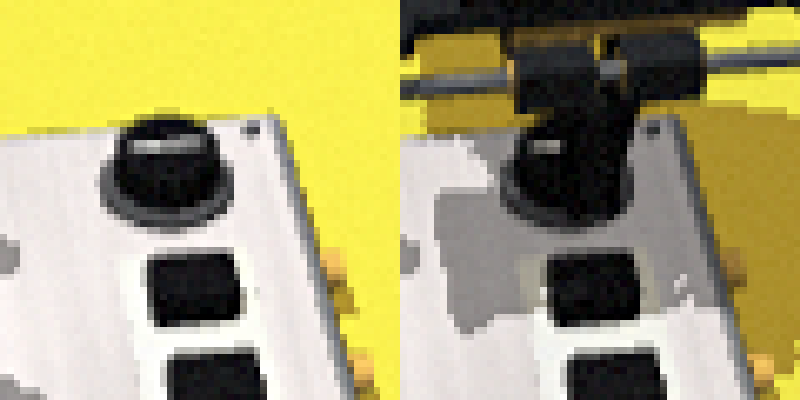

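In the side view the fingertip passes in front of the dial and ends at about (323.5,197.5). The prediction was row 205, and key 1's top is at row 207. The top view confirms the lateral position: the gripper's ends average to column 343.5 against 343.8 predicted. So the tip is about 25–30 mm higher than reported. I'll keep going down by feel.

jog_arm:
  delta_pos:
    - [0,0,-0.3]
    - [0,0,-0.6]
    - [0,0,-0.9]
    - [0,0,-1.0]
    - [0,0,-1.0]
  turn: [0,0,0,0,0]
  grip: [1,1,1,1,1]

```text
time_s: 8.18
position: [0.5468, -0.0442, 0.0537]
tcp_rot: [[0.196, 0.981, -0.0], [0.981, -0.196, 0.0], [0.0, -0.0, -1.0]]
force: [1.2, 0.3, -0.0]
opening: 0.005
grasp_force: 0.0
```

```bash
python3 - <<'E'
from rig import *
from h import *
s=read_state(); c=capture("side"); print(s["position"],s["force"])
a=cv2.imread("pics/side0.png").mean(2); b=c["color"].mean(2)
np.set_printoptions(linewidth=200)
for r in range(190,206): print(r,a[r,314:336].astype(int),'|',b[r,314:336].astype(int))
E
```

```text
[ 0.54680001 -0.04420707  0.05371253] [ 1.16722779  0.28438992 -0.02419199]
190 [ 12  15  14  11  16  15   4  13  14  18   7   5   3   7  37  74 149 149 148 147 147 150] | [ 0  7 11  5  9  3  2  3  6  6  7  1  6  0  2 50 90 90 88 87 86 89]
191 [  5   5  12  12  14  19  17  18  13  13  10   0   0   7  28  52 150 150 148 146 143 151] | [ 5  4  3  6  6  9  0  0  6  6  0  7  6  1 20 31 88 90 88 86 86 89]
192 [  8   4   6   7  15   2  10  14   2   7   4   1   4  17  29  47 150 149 148 145 143 147] | [ 0  4  1  3  5  0  7  2  1  6  2  8  0  0 20 27 88 89 88 89 86 88]
193 [  0   7   8   3  11   5   6  10   5   4   4   2   8  29  48  41 149 150 147 146 144 147] | [ 1  4  5  4  0  2  3  4  7 10 10  5  3  6 28 26 90 89 88 85 85 87]
194 [ 19   7   4   6   8   0   5  10   7   0   5   0  12  49  54  36 147 149 149 146 145 145] | [ 0  3  3  3  1  1  2  8  5  7  7 11  6  6 29 28 87 88 88 88 86 86]
195 [ 50  22   7   6   7   5   3   0   6   0  20  45  49  58  33  91 150 150 148 148 146 144] | [28 16  9  1  5  1  3  3 14  1 11  8  2  5 18 60 88 87 90 87 87 85]
196 [ 55  50  50  37  34  25  23  22  48
[... 921 characters left out ...]
 94 90 90 89 90 88 86]
202 [148 149 152 155 133 130 113 114 112 101  99 104  97  95  90 109 154 155 148 149 149 146] | [88 88 92 92 77 79 69 68 68 60 58 62 56 55 55 69 93 94 89 89 88 87]
203 [153 154 160 100  69  69  48  46  48  26  28  24  13   9   1  37 157 158 152 149 148 147] | [94 94 99 59 42 36 26 26 27 10 16 15  4  5  0 19 96 96 92 89 87 85]
204 [156 159 140  34  10   4   7   7   7  14  14  10  11  13   6   2 132 157 153 148 150 148] | [96 99 87 18  1  1  0  7  1  2  3  5  5  8  5  0 80 97 92 89 89 88]
205 [156 160 125  28   9  18  15  14  14  16  16  13  15  12  13   8  92 155 156 150 148 147] | [ 97 100  79  18   3  10  11   3   3   6   8   7   5   0   8   0  55  96  96  89  89  88]
```

jog_arm:
  delta_pos:
    - [0,0,-0.2]
    - [0,0,-0.4]
    - [0,0,-0.5]
    - [0,0,-0.5]
  turn: [0,0,0,0]
  grip: [1,1,1,1]

```text
time_s: 8.72
position: [0.5468, -0.0442, 0.0487]
tcp_rot: [[0.196, 0.981, -0.0], [0.981, -0.196, 0.0], [0.0, -0.0, -1.0]]
force: [0.1, 0.3, -0.3]
opening: 0.004
grasp_force: 0.0
```

jog_arm:
  delta_pos:
    - [0,0,-0.2]
    - [0,0,-0.4]
    - [0,0,-0.4]
  turn: [0,0,0]
  grip: [1,1,1]

```text
time_s: 9.1
position: [0.5467, -0.0442, 0.0446]
tcp_rot: [[0.196, 0.981, -0.001], [0.981, -0.196, 0.0], [0.0, -0.001, -1.0]]
force: [0.6, -0.2, -0.1]
opening: 0.004
grasp_force: 0.0
```

```bash
python3 - <<'E'
from rig import *
from h import *
s=read_state(); c=capture("side"); print(s["position"],s["force"])
b=c["color"].mean(2)
np.set_printoptions(linewidth=200)
for r in range(196,214): print(r,b[r,314:336].astype(int))
E
```

```text
[ 0.54665804 -0.0441659   0.04461428] [ 0.61152683 -0.24489138 -0.14759022]
196 [31 29 31 21 23  3  3  4 10  6  1 10  1  0 42 84 89 87 87 87 88 83]
197 [22 27 31 30 31  1  3  7  7  4 10  1  1 34 80 92 90 89 87 88 86 88]
198 [60 36 19 23 28  1  3  2  6  6  9  3  4 41 91 90 86 89 89 88 89 84]
199 [86 78 75 63 63 27  0  1  2 11  8  0  0 41 90 91 89 87 89 89 86 85]
200 [89 91 90 88 89 45  5  2  6  2  7  2  0 42 91 94 89 87 89 88 88 86]
201 [87 88 89 91 93 66 15  3  6  8 10  3  1 45 91 93 90 90 88 88 88 86]
202 [90 88 90 91 80 73 17  5 10  9  2  7  0 25 54 67 94 95 89 88 89 89]
203 [ 93  97 100  58  39  43  10   1   4   9   3  10   1   3   1  21  97  98  91  90  89  88]
204 [97 99 87 19  3  8  6  6 11  7  4 10  6  7  4  1 80 97 92 88 88 88]
205 [98 99 78 13  5 18  4  5  9  4 10  6 13  4  3  8 55 98 95 88 90 87]
206 [ 97 101  78  17   9  10   2  11   6  11   8   8   4   3   6   5  34  97  97  89  87  88]
207 [ 98 100  81  12   0  10   6   0   8  10   6  10   6   5  10   3  15 100 100  91  86  88]
208 [ 98  97  97  26   1  11   8  11  12   9  11  15   8   3   5   3   0  82  96  91 130 134]
209 [136 141 108  23   7  15   9  11  14   7  10   4   9   6   3   6   0  90  98  92 114 116]
210 [158 127 106  33   0   9   5   3   1   4   0   5   0   7   2   1   0 101  99  94  87  87]
211 [123  97 102  48   7   0   6   5   0   6   0   3   6   2   1   0   0  99  97  97  88 128]
212 [ 94  93 141  59   8   0   1   4   0   1   0   0   0   0   0   0  30  94  95  93 132 146]
213 [119 134 154 133  43   1  20  27  60  34  32  54  92  95 129 130 131 137 136 134 149 144]
```

The reading is now below deck height with no contact, so the tip really is higher than reported. I'll keep going with fine steps.

jog_arm:
  delta_pos:
    - [0,0,-0.15]
    - [0,0,-0.3]
    - [0,0,-0.3]
  turn: [0,0,0]
  grip: [1,1,1]

```text
time_s: 9.52
position: [0.5467, -0.0442, 0.0417]
tcp_rot: [[0.196, 0.981, -0.0], [0.981, -0.196, 0.0], [0.0, -0.0, -1.0]]
force: [-0.3, -0.1, 0.4]
opening: 0.005
grasp_force: 0.0
```

jog_arm:
  delta_pos:
    - [0,0,-0.1]
    - [0,0,-0.2]
    - [0,0,-0.2]
  turn: [0,0,0]
  grip: [1,1,1]

```text
time_s: 9.9
position: [0.5468, -0.0442, 0.0398]
tcp_rot: [[0.196, 0.981, -0.0], [0.981, -0.196, 0.0], [0.0, -0.0, -1.0]]
force: [0.0, -0.5, 0.2]
opening: 0.006
grasp_force: 0.0
```

jog_arm:
  delta_pos:
    - [0,0,-0.1]
    - [0,0,-0.15]
    - [0,0,-0.15]
  turn: [0,0,0]
  grip: [1,1,1]

```text
time_s: 10.28
position: [0.5468, -0.0442, 0.0383]
tcp_rot: [[0.196, 0.981, -0.0], [0.981, -0.196, 0.0], [0.0, -0.0, -1.0]]
force: [0.6, -0.3, 0.4]
opening: 0.006
grasp_force: 0.0
```

jog_arm:
  delta_pos:
    - [0,0,-0.1]
    - [0,0,-0.15]
    - [0,0,-0.15]
  turn: [0,0,0]
  grip: [1,1,1]

```text
time_s: 10.65
position: [0.5468, -0.0442, 0.0368]
tcp_rot: [[0.196, 0.981, -0.0], [0.981, -0.196, 0.0], [0.0, -0.0, -1.0]]
force: [-0.2, 0.4, 0.0]
opening: 0.004
grasp_force: 0.0
```

jog_arm:
  delta_pos:
    - [0,0,-0.1]
    - [0,0,-0.15]
    - [0,0,-0.15]
  turn: [0,0,0]
  grip: [1,1,1]

```text
time_s: 11.02
position: [0.5468, -0.0442, 0.0353]
tcp_rot: [[0.196, 0.981, -0.0], [0.981, -0.196, 0.0], [0.0, -0.0, -1.0]]
force: [0.3, -0.8, 0.5]
opening: 0.007
grasp_force: 0.0
```

jog_arm:
  delta_pos:
    - [0,0,-0.1]
    - [0,0,-0.15]
    - [0,0,-0.15]
  turn: [0,0,0]
  grip: [1,1,1]

```text
time_s: 11.4
position: [0.5468, -0.0442, 0.0338]
tcp_rot: [[0.196, 0.981, -0.0], [0.981, -0.196, 0.0], [0.0, -0.0, -1.0]]
force: [0.4, 1.6, 0.4]
opening: 0.009
grasp_force: 0.0
```

```bash
python3 - <<'E'
from rig import *
from h import *
b=np.mean([capture("side")["color"].astype(float) for _ in range(10)],0)
s=read_state(); print(s["position"],s["force"],s["time_s"])
np.set_printoptions(linewidth=200)
for r in range(194,222): print(r,b[r,312:336].mean(1).astype(int))
b=np.clip(b*np.where(b.mean(2,keepdims=True)<30,6,1.5),0,255).astype(np.uint8)
cv2.imwrite("pics/s7.png",cv2.resize(b[165:235,285:355],(560,560),interpolation=0))
E
```

```text
[ 0.54685417 -0.04422626  0.03385205] [ 0.13934509  0.3510414  -0.29340014] 11.9
194 [48 34 12  3  3  2  3  3  3  3  7  4  7  8  3  4  1 17 90 89 88 87 86 86]
195 [54 38 28 14  7  3  3  2  4  4  6  7  7  7  3  2  0 58 88 89 88 88 87 85]
196 [32 28 32 29 27 19 19  5  3  2  8  6  7  7  2  2 11 84 89 87 88 88 87 85]
197 [59 34 23 29 31 31 33  6  2  3  6  6  5  7  2  0 55 90 89 88 88 88 88 86]
198 [84 78 61 35 19 21 26  3  2  4  8  4  6  6  3  0 85 92 88 88 88 88 87 86]
199 [88 89 86 78 77 62 65 12  2  2  7  5  8  6  1 11 91 91 88 88 88 89 88 86]
200 [88 88 89 91 91 87 91 20  1  2  6  8  4  5  2 35 90 92 89 88 87 88 88 87]
201 [87 87 88 89 90 91 96 22  2  3  6  6  6  4  1 45 92 93 91 88 88 89 88 87]
202 [86 87 88 89 90 93 83 26  1  4  5  5  7  4  1 24 53 68 94 95 89 88 89 87]
203 [90 92 92 96 99 58 42 15  4  1  6  7  6  7  3  2  2 23 96 97 91 89 89 87]
204 [ 92  96  97 100  88  18   3   4   2   5   6   7   6   6   2   3   5   0  80  96  93  88  89  88]
205 [ 92  97  98 100  79  15   3   8   3   5   7   8   6   5   3   5   6   3  56  96  95  89  88  88]
206 [ 90  98  98 101  79  18  10   
[... 896 characters left out ...]
146 151 150 151 152 153 155 137 154 155 154 154 153 153 153 153 153 154 153 151 151 145]
216 [140 138 142 150 150 150 150 151 152 154 155 154 155 155 156 156 156 157 132 131 129 152 151 146]
217 [140 137 138 150 151 151 151 152 157 115 112 114 114 101 101  95  95  96  71  67  65 105 150 147]
218 [139 137 136 151 151 150 152 156 101  49  44  46  47  25  23   7   5   7   7   7   3  71 151 151]
219 [139 138 136 134 149 150 153 134  33   5   9   8  11  11   9  12  10  13  12  12   6  39 153 152]
220 [139 138 135 138 150 151 154 121  30  10  12  13  13  13  13  13  13  14  12  12  10   1 156 154]
221 [138 138 136 127 149 151 154 122  30   8  13  15  14  14  12  13  12  13  14  12  12   4  98 152]
```

View pics/s7.png

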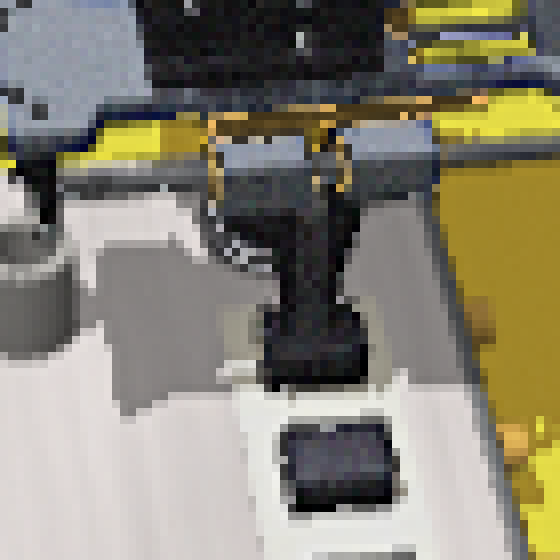

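The averaged crop shows the finger in front of key 1's top face, with its lower end at about (320,206). The cap's top spans rows 203–208, so the tip is just above the cap. I'll continue in small steps.

jog_arm:
  delta_pos:
    - [0,0,-0.1]
    - [0,0,-0.15]
    - [0,0,-0.15]
  turn: [0,0,0]
  grip: [1,1,1]

```text
time_s: 12.28
position: [0.5468, -0.0442, 0.0323]
tcp_rot: [[0.196, 0.981, -0.0], [0.981, -0.196, 0.0], [-0.0, -0.0, -1.0]]
force: [-0.4, 0.7, 0.2]
opening: 0.004
grasp_force: 0.0
```

jog_arm:
  delta_pos:
    - [0,0,-0.1]
    - [0,0,-0.15]
    - [0,0,-0.15]
  turn: [0,0,0]
  grip: [1,1,1]

```text
time_s: 12.65
position: [0.5468, -0.0442, 0.0308]
tcp_rot: [[0.196, 0.981, -0.0], [0.981, -0.196, 0.0], [0.0, -0.0, -1.0]]
force: [1.0, -0.0, 1.3]
opening: 0.005
grasp_force: 0.0
```

jog_arm:
  delta_pos:
    - [0,0,-0.05]
    - [0,0,-0.1]
    - [0,0,-0.1]
  turn: [0,0,0]
  grip: [1,1,1]

```text
time_s: 13.02
position: [0.5469, -0.0442, 0.0301]
tcp_rot: [[0.196, 0.981, 0.0], [0.981, -0.196, -0.0], [-0.0, 0.0, -1.0]]
force: [0.1, -0.2, 3.2]
opening: 0.004
grasp_force: 1.3
```

Contact: 3.2 N at a reading of 0.030. Now key 2.

jog_arm:
  delta_pos:
    - [0,0,1]
    - [0,0,1.5]
    - [-0.4,-2,1.5]
    - [-0.8,-4,1.5]
    - [-1.1,-5.4,1.5]
    - [-1.1,-5.4,1.2]
    - [-1.1,-5.4,0.6]
    - [-1.1,-5.4,0.25]
    - [-1.1,-5.4,0.25]
  turn: [0,0,0,0,0,0,0,0,0]
  grip: [1,1,1,1,1,1,1,1,1]

```text
time_s: 14.15
position: [0.5355, -0.0975, 0.0318]
tcp_rot: [[0.196, 0.981, -0.001], [0.981, -0.196, 0.001], [0.0, -0.001, -1.0]]
force: [0.2, -1.4, 0.3]
opening: 0.01
grasp_force: 0.0
```

jog_arm:
  delta_pos:
    - [0,0,-0.1]
    - [0,0,-0.15]
    - [0,0,-0.15]
  turn: [0,0,0]
  grip: [1,1,1]

```text
time_s: 14.52
position: [0.5359, -0.0982, 0.0309]
tcp_rot: [[0.196, 0.981, 0.0], [0.981, -0.196, -0.0], [-0.0, 0.0, -1.0]]
force: [-0.3, 0.1, 0.2]
opening: 0.005
grasp_force: 0.0
```

jog_arm:
  delta_pos:
    - [0,0,-0.05]
    - [0,0,-0.1]
    - [0,0,-0.1]
  turn: [0,0,0]
  grip: [1,1,1]

```text
time_s: 14.9
position: [0.5359, -0.0983, 0.0301]
tcp_rot: [[0.196, 0.981, 0.0], [0.981, -0.196, -0.0], [-0.0, 0.0, -1.0]]
force: [-0.6, 0.0, 2.7]
opening: 0.003
grasp_force: 1.3
```

Same height as key 1, so both are up. Key 3 next, with finer steps.

jog_arm:
  delta_pos:
    - [0,0,1]
    - [0,0,1.5]
    - [-0.4,-2,1.5]
    - [-0.8,-4,1.5]
    - [-1.1,-5.4,1.5]
    - [-1.1,-5.4,1.2]
    - [-1.1,-5.4,0.6]
    - [-1.1,-5.4,0.25]
    - [-1.1,-5.4,0.1]
  turn: [0,0,0,0,0,0,0,0,0]
  grip: [1,1,1,1,1,1,1,1,1]

```text
time_s: 16.02
position: [0.5246, -0.1515, 0.0303]
tcp_rot: [[0.195, 0.981, -0.001], [0.981, -0.195, 0.001], [0.0, -0.001, -1.0]]
force: [0.0, 0.3, 0.4]
opening: 0.006
grasp_force: 0.0
```

jog_arm:
  delta_pos:
    - [0,0,-0.05]
    - [0,0,-0.1]
    - [0,0,-0.1]
  turn: [0,0,0]
  grip: [1,1,1]

```text
time_s: 16.4
position: [0.525, -0.1522, 0.0299]
tcp_rot: [[0.196, 0.981, 0.0], [0.981, -0.196, -0.0], [-0.0, 0.0, -1.0]]
force: [-0.2, -0.2, 0.3]
opening: 0.007
grasp_force: 0.0
```

jog_arm:
  delta_pos:
    - [0,0,-0.1]
    - [0,0,-0.2]
    - [0,0,-0.2]
  turn: [0,0,0]
  grip: [1,1,1]

```text
time_s: 16.77
position: [0.5248, -0.1522, 0.0278]
tcp_rot: [[0.196, 0.981, -0.0], [0.981, -0.196, 0.0], [0.0, -0.0, -1.0]]
force: [-0.5, 0.2, -0.2]
opening: 0.01
grasp_force: 0.0
```

jog_arm:
  delta_pos:
    - [0,0,-0.1]
    - [0,0,-0.1]
    - [0,0,-0.1]
  turn: [0,0,0]
  grip: [1,1,1]

```text
time_s: 17.15
position: [0.5249, -0.1523, 0.0269]
tcp_rot: [[0.196, 0.981, 0.0], [0.981, -0.196, -0.0], [-0.0, 0.0, -1.0]]
force: [0.2, -0.1, -0.3]
opening: 0.007
grasp_force: 0.0
```

jog_arm:
  delta_pos:
    - [0,0,-0.05]
    - [0,0,-0.05]
    - [0,0,-0.05]
  turn: [0,0,0]
  grip: [1,1,1]

```text
time_s: 17.52
position: [0.5249, -0.1523, 0.0264]
tcp_rot: [[0.196, 0.981, 0.0], [0.981, -0.196, -0.0], [-0.0, 0.0, -1.0]]
force: [0.3, -0.4, 1.2]
opening: 0.004
grasp_force: 0.2
```

jog_arm:
  delta_pos:
    - [0,0,-0.04]
    - [0,0,-0.04]
  turn: [0,0]
  grip: [1,1]

```text
time_s: 17.77
position: [0.5249, -0.1523, 0.0263]
tcp_rot: [[0.196, 0.981, 0.0], [0.981, -0.196, -0.0], [-0.0, 0.0, -1.0]]
force: [-0.0, -0.9, 2.6]
opening: 0.003
grasp_force: 1.8
```

Key 3 sits 4 mm lower, so it is the latched one. I still have to tap key 4 first, with contact expected at a reading of 0.0304.

jog_arm:
  delta_pos:
    - [0,0,1]
    - [0,0,2]
    - [-0.4,-2,2]
    - [-0.8,-4,2]
    - [-1.1,-5.4,2]
    - [-1.1,-5.4,1.6]
    - [-1.1,-5.4,1.0]
    - [-1.1,-5.4,0.6]
    - [-1.1,-5.4,0.5]
  turn: [0,0,0,0,0,0,0,0,0]
  grip: [1,1,1,1,1,1,1,1,1]

```text
time_s: 18.9
position: [0.5136, -0.2054, 0.0303]
tcp_rot: [[0.195, 0.981, -0.001], [0.981, -0.195, 0.001], [0.001, -0.001, -1.0]]
force: [0.2, 1.2, -0.3]
opening: 0.004
grasp_force: 0.0
```

jog_arm:
  delta_pos:
    - [0,0,-0.05]
    - [0,0,-0.08]
    - [0,0,-0.08]
  turn: [0,0,0]
  grip: [1,1,1]

```text
time_s: 19.27
position: [0.514, -0.2062, 0.0303]
tcp_rot: [[0.196, 0.981, 0.0], [0.981, -0.196, -0.0], [-0.0, 0.0, -1.0]]
force: [0.4, 0.4, -0.8]
opening: 0.009
grasp_force: 0.0
```

jog_arm:
  delta_pos:
    - [0,0,-0.05]
    - [0,0,-0.05]
    - [0,0,-0.05]
  turn: [0,0,0]
  grip: [1,1,1]

```text
time_s: 19.65
position: [0.514, -0.2062, 0.0299]
tcp_rot: [[0.196, 0.981, 0.0], [0.981, -0.196, -0.0], [-0.0, 0.0, -1.0]]
force: [0.1, 0.5, 2.2]
opening: 0.003
grasp_force: 1.3
```

Key 4 gives at up height too. Back to key 3 to press it.

jog_arm:
  delta_pos:
    - [0,0,1]
    - [0,0,1.5]
    - [0.4,2,1.5]
    - [0.8,4,1.5]
    - [1.1,5.4,1.5]
    - [1.1,5.4,1.2]
    - [1.1,5.4,0.6]
    - [1.1,5.4,0.1]
    - [1.1,5.4,-0.2]
    - [1.1,5.4,-0.2]
  turn: [0,0,0,0,0,0,0,0,0,0]
  grip: [1,1,1,1,1,1,1,1,1,1]

```text
time_s: 20.9
position: [0.5245, -0.1525, 0.0272]
tcp_rot: [[0.197, 0.98, -0.001], [0.98, -0.197, 0.0], [0.0, -0.001, -1.0]]
force: [0.4, -0.0, -0.8]
opening: 0.006
grasp_force: 0.0
```

jog_arm:
  delta_pos:
    - [0,0,-0.15]
    - [0,0,-0.3]
    - [0,0,-0.4]
    - [0,0,-0.5]
    - [0,0,-0.5]
    - [0,0,-0.5]
  turn: [0,0,0,0,0,0]
  grip: [1,1,1,1,1,1]

```text
time_s: 21.65
position: [0.525, -0.1526, 0.0235]
tcp_rot: [[0.196, 0.981, 0.001], [0.981, -0.196, -0.001], [-0.001, 0.001, -1.0]]
force: [-1.1, -0.7, 6.0]
opening: 0.005
grasp_force: 2.9
```

jog_arm:
  delta_pos:
    - [0,0,-0.05]
    - [0,0,-0.1]
    - [0,0,-0.1]
  turn: [0,0,0]
  grip: [1,1,1]

```text
time_s: 22.02
position: [0.525, -0.1526, 0.0226]
tcp_rot: [[0.196, 0.981, 0.001], [0.981, -0.196, -0.001], [-0.001, 0.001, -1.0]]
force: [-1.5, -0.0, 6.2]
opening: 0.008
grasp_force: 3.1
```

jog_arm:
  delta_pos:
    - [0,0,0.2]
    - [0,0,0.4]
    - [0,0,0.6]
    - [0,0,0.6]
  turn: [0,0,0,0]
  grip: [1,1,1,1]

```text
time_s: 22.52
position: [0.525, -0.1525, 0.028]
tcp_rot: [[0.196, 0.981, 0.0], [0.981, -0.196, -0.001], [-0.0, 0.001, -1.0]]
force: [-1.1, -1.2, 2.8]
opening: 0.003
grasp_force: 1.8
```

The key still pushes with 2.8 N above its latched height, so the latch has let go. I'll lift clear and check the keys in the image.

jog_arm:
  delta_pos:
    - [0,0,0.3]
    - [0,0,1.5]
    - [0,0,4]
    - [0,0,7]
    - [0,0,10]
    - [0,0,12]
    - [0,0,12]
    - [0,0,12]
  turn: [0,0,0,0,0,0,0,0]
  grip: [1,1,1,1,1,1,1,1]

```text
time_s: 23.52
position: [0.5242, -0.1518, 0.147]
tcp_rot: [[0.196, 0.981, -0.001], [0.981, -0.196, 0.001], [0.001, -0.001, -1.0]]
force: [-0.6, 0.0, -0.3]
opening: 0.003
grasp_force: 0.0
```

```bash
python3 - <<'E'
from rig import *
from h import *
s=read_state(); print(s["time_s"],s["position"],s["force"])
im=capture("side")["color"]; a=cv2.imread("pics/side0.png")
for n,x in(("before",a),("after",im)):
    k,l,st,ce=cv2.connectedComponentsWithStats((x.max(2)<45).astype(np.uint8),connectivity=4)
    for q in[(324,208),(327,223),(331,240),(335,257)]:
        i=min((i for i in range(1,k) if 40<st[i,4]<600),key=lambda i:np.hypot(*(ce[i]-q))); print(n,ce[i].round(1),st[i])
E
```

```text
23.525 [ 0.52424508 -0.15175691  0.14704663] [-0.58778054  0.0144807  -0.30910212]
before [323.6 207.8] [317 203  14  11 128]
before [326.8 223. ] [320 218  15  11 143]
before [330.3 240. ] [323 235  16  11 146]
before [334.3 256.8] [327 251  16  13 176]
after [326.8 222.9] [320 218  15  11 149]
after [326.8 222.9] [320 218  15  11 149]
after [330.4 239.1] [323 233  16  13 160]
after [334.4 256.8] [327 251  16  13 172]
```

Key 3 has risen (its top edge moved from row 235 to 233), and keys 2 and 4 are unchanged. Key 1 is hidden by the arm. Handing in.

```bash
python3 -c "
from rig import *
print(hand_in())"
```

```text
the job is handed in; nothing more can be done
None
```

I tapped all four keys in order from the dial. Key 3 was the latched one, so I pressed it until its latch let go, and the side view showed it back up before I handed in at about 23.5 s; the hand-in returned no verdict.

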